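Unbolt and open the stain box

ROBOT

A 6-joint arm with a two-finger parallel gripper is mounted at the origin on a cart in front of the work surface, level with it; the furniture and walls round the work are solid. World frame = base frame: x ahead of the robot, y to its left, z up, the work surface at z = 0. Lengths are in m, angles in rad, forces in N, time in s.
With the tool pointing down it reaches from about 0.35 to 0.975 m from the base axis. Payload 4.9 kg.
Tool frame: the origin (TCP) lies at the very end of the fingers, on their centre line; the grasp point (between the pads) lies 19 mm behind it (grasp_offset is the distance from the TCP to the grasp point, in m); x points along the fingers, y is the direction in which the jaws open and shut, and the axes are right-handed (so a half turn about x gives the same grasp; the last joint's range is limited). The gripper opens to 85 mm and grips with 20 to 120 N. Pads are 22 mm wide; open, the fingers measure 114 mm over their backs; the gripper's body (76 mm by 85 mm) begins 54 mm behind the grasp point. The pads swing forward as they close: fully open they stand 13 mm farther back than shut.
Start: joints at [-1.244, 0.053, 1.613, -0, 1.476, -0.119], TCP at [0.269, -0.564, 0.231] pointing down, gripper open.
Joint ranges: [-3.01, 3.01], [-1.01, 2.22], [0.06, 2.58], [-1.02, 4.17], [0.09, 2.62], [-3.14, 3.14]. Speed limits (rad/s): [2.57, 2.57, 3.14, 3.14, 3.14, 3.14].

INTERFACE

Orientations are given as a rotation vector (axis times angle).
In Python, from station import get_obs, get_image, camera_model, finish_job, grasp_offset gives the robot as it stands.
- The arm moves only by the shell command python3 -m crank 'ROWS' [OPENING] [FORCE]. ROWS is JSON, a list that holds one entry, the list of rows, each a list of 4 numbers: the shift along the world's x, y, z in m, then the turn about the world's z in degrees. In form: [[[dx, dy, dz, turn], ...]]. A call has 1 to 5 rows; each row is the pose to reach, as a shift and turn from the pose commanded when the call began; what a row does not reach only later rows make up. A row lasts 1/12 s, in which the tool goes at most 41.7 mm and 7.16 degrees, less where a joint would pass 70% of its speed; a pose out of reach is approached as far as the arm can. A call with a gripper value outside its range is refused whole. OPENING is the opening, from 0 (shut) to 1 (fully open), set as the call begins (- or left out, the last holds). The fingers move at their own pace and stop on an object; FORCE is the grip in N (left out, the last holds). Time passes only in rows, so rows that repeat a pose let the fingers close. It gives the time, the measured TCP pose, the force and the opening at its end, in the units of the state.
- get_obs(): the state, without advancing time (a new reading comes with each control period).
- get_image(name): name is "scene" or "top" or "wrist"; returns (picture, depth): 400x640x3 uint8, red, green, blue; 400x640 float32, m along the optical axis (not along the pixel's ray), 0 where there is no reading.
- camera_model(name): a dict with "fx", "fy", "cx", "cy" (pixels), "xyz" and "attitude" of the camera in the world. Camera axes: x right, y down, z forward; pixel columns grow to the right and rows downward; lengths in m; the calibration is good to about 2 mm. The wrist camera is an equidistant fisheye: a pixel r from the principal point sees the ray r / f radians off the axis. A picture is of the moment at which its call begins: read the wrist's pose just before it. camera_model takes no time and is no camera call; for the wrist camera it gives the pose at the moment of the call.
- finish_job(): hands the job in, once; it reports no verdict.
The state is a dict: "t": time; "q": joint angles; "dq": joint speeds; "effort": joint torques, N m; "tool_pos": TCP position; "tool_rot": TCP orientation; "contact_force": force on the tool from outside, world axes, zero at the start; "wrist_torque": the same for the moment, N m; "opening": finger opening in m.
Only numpy, scipy, OpenCV 4.12 (cv2) and the standard library are available. Lean on these libraries where they do the work, as an engineer would, in place of code of your own. Each camera call takes 0.05 s, during which the arm holds its last target.

TASK

Open the wooden stain box with your fingertips, without gripping or lifting anything: press the long thumb plate of the spring catch down with one fingertip and, while holding it down, push the bolt's red lug all the way back (out of its keeper) with the other fingertip. Then take the hand off so that the catch springs up again and locks the bolt in its open place, and push the lid all the way back, away from its front wall, until it stops. Leave the bottles and the jar in the box and the cup beside it where they stand.

Things in the scene. Friction and masses are not known exactly. Their poses are not given: they have to be found in the camera images.
- stain_box: Brown wooden box 260 (its x) x 230 (its y) x 99 mm high, fixed. Origin: centre of its underside; x points from its front wall to its low rear wall (away from the robot, within 0.35 rad), y left, z up. Offsets: this frame, mm, box shut. Side walls and front wall (inner face x = -120) reach z = 99; the lid board between them has its top at z = 92. The bolt's keeper on the right wall reaches z = 123.
- lid (a joint): Sliding lid, m: 0 shut, 0.095 fully open at its stop (slides along the box's +x, out over the rear wall). Takes about 3 N plus 25 N per m/s and stays where it is left. Blocked until the bolt is drawn 15 mm. Bolt and catch are mounted on it and travel with it.
- lid_step (a point): Where to push the lid: middle of the front edge of its raised field, at (-65, 0, 99). The field, 150 (x) x 176 (y) mm, is a step 14 mm high on the lid board (z = 92 to 106). In front of it 55 mm of bare board lie free up to the front wall: room for shut fingers to stand there and push towards +x.
- bolt (a joint): Bolt, m: 0 shot into its keeper (starts at 0 to 0.0015), 0.030 fully drawn at its stop (slides along the box's +y). Takes about 2 N. The catch's nose locks it in a notch at either end (2 mm play): to slide it the catch must be pressed more than about 0.15 rad.
- bolt_lug (a point): Centre of the upper part of the red-tipped lug standing up from the bolt, at (20, -22, 141) when shut; moves with the bolt. Lug 26 mm wide along x, 10 mm thick along y, top z = 150. Push its -y face towards +y to draw the bolt. The bar under it (16 mm wide, top z = 119) runs along y; on the lug's -y side the space above the bar is free for 43 mm, up to a saddle (top z = 123).
- catch (a joint): Spring catch, rad: 0 up (nose in a notch), 0.40 pressed down to its stop; about 0.13 when let go between the notches (nose rides on the bolt). Held down means more than 0.16. Springs back by itself: 0.06 N m at 0, 0.14 N m at 0.40.
- catch_plate (a point): Top middle of the catch's black ribbed thumb plate, at (-30, -27, 137) when up. Plate x = -46 to -13, y = -75 to 21, parallel to the bolt, 50 mm in x from the lug's middle. Turns about a rod along y at x = -4, z = 128: up, it rises 0.20 rad to its front edge; fully down it falls 0.20 rad. A fingertip on its middle with its end at z = 127 holds it about 0.28 rad down (5 N) and can slide along it.
- stain_bottle_1_mid (a point): Middle of the squat blue bottle with a white cap standing in the box, 49 mm diameter, 70 mm high. The bottles and jar stand in a row behind the front wall, in any order, tops below the lid.
- stain_bottle_2_mid (a point): Middle of the squat red bottle with a white cap standing in the box, 49 mm diameter, 70 mm high.
- olive_jar_mid (a point): Middle of the olive-green jar standing in the box, 62 mm diameter, 62 mm high.
- slip_cup_mid (a point): Middle of the blue-grey cup, 68 mm diameter, 90 mm high, standing on the table to the left of the box.

How it is judged:
On the way, in this order (a step that is already met when the one before it is completed fails the run):
1. the bolt is fully drawn while the catch is still held down and the lid is still shut (value of joint bolt above 0.027 m and value of joint catch above 0.16 rad and value of joint lid below 0.01 m), for 0.1 s.
2. the catch has sprung up and locks the drawn bolt, the lid still shut (value of joint bolt above 0.026 m and value of joint catch below 0.06 rad and value of joint lid below 0.02 m), for 0.1 s.
3. the lid is pushed fully back (value of joint lid above 0.083 m), for 0.1 s.
At the end, for the whole second after the job is handed in: The lid is at rest within 12 mm of its open stop, the bolt within 4 mm of fully drawn with the catch up in its notch (below 0.06 rad), and the three pots in the box and the cup stand within 15 mm of where they stood (value of joint lid above 0.083 m and value of joint bolt above 0.026 m and value of joint catch below 0.06 rad and velocity of joint lid below 0.005 m/s and distance of each of stain_bottle_1_mid, stain_bottle_2_mid, olive_jar_mid, slip_cup_mid from where it was at the start of the episode below 0.015 m); the robot touches nothing.
It fails at once if a bottle, the jar or the cup is pushed, lifted or carried more than 20 mm (distance of any of stain_bottle_1_mid, stain_bottle_2_mid, olive_jar_mid, slip_cup_mid from where it was at the start of the episode above 0.02 m).
It fails at once if the bolt's lug is taken between the fingers (distance between the grasp point and bolt_lug below 0.01 m).
It also fails if it takes over 45 s, if anything falls off the work surface, if the arm or the gripper's body presses on something with over 40 N, if the wrist force passes 120 N, or if a joint passes its speed limit or range.

## Working session

There is one attempt and no reset: what is moved stays moved. The work goes in short steps, Python scripts to look and compute and a shell command to move; the robot and the scene stay as the last step left them, time stands still between calls to the robot, and variables do not carry over. Pictures are saved under pics/ and viewed, and the job is handed in when it is done.

```bash
ls; mkdir -p pics
python3 - <<'E'
from station import *
import cv2,json
o=get_obs(); print({k:(v if not hasattr(v,'round') else v) for k,v in o.items()}); print(grasp_offset)
for n in("scene","top","wrist"):
    m=camera_model(n); print(n,m)
    p,d=get_image(n); cv2.imwrite(f"pics/{n}0.png",p[:,:,::-1])
    import numpy as np; np.savez(f"{n}0.npz",p=p,d=d)
E
```

```text
pics
{'t': 0.0, 'q': array([-1.24396304e+00,  5.33543922e-02,  1.61432800e+00, -7.97955125e-06,
        1.47597321e+00, -1.19024539e-01]), 'dq': array([-9.56196493e-04,  2.91252848e-04, -2.40989902e-04, -4.25863736e-04,
       -6.22925835e-04, -9.21211299e-05]), 'effort': array([ 7.69976687e-04, -3.93688095e+01, -3.70170450e+01, -1.45359104e-04,
        7.05546045e-03,  1.25467321e-05]), 'tool_pos': array([ 0.26930066, -0.56330669,  0.23004423]), 'tool_rot': array([ 1.97481007,  0.44981169, -1.97525938]), 'contact_force': array([ 0.66451475,  0.12430734, -0.54745664]), 'wrist_torque': array([0.03383127, 0.00016819, 0.04491055]), 'opening': 0.08529555153869219}
0.0187
scene {'fx': 483.45594727387646, 'fy': 483.45594727387646, 'cx': 327.0226243120646, 'cy': 193.89667916492263, 'xyz': array([0.00634932, 0.62135001, 0.65468451]), 'attitude': array([-0.94728028,  2.36412595, -1.21515755])}
top {'fx': 487.8025927289171, 'fy': 487.8025927289171, 'cx': 318.02960876326733, 'cy': 202.38068939549598, 'xyz': array([0.385356  , 0.05053676, 1.08457989]), 'attitude': array([-2.14344377,  2.10933885, -0.14068609])}
wrist {'fx': 309.70691628693146, 'fy': 309.70691628693146, 'cx': 315.1774091414498, 'cy': 198.7982404103418, 'xyz': array([ 0.32971513, -0.53462152,  0.37282483]), 'attitude': array([ 2.46009346, -1.5485027 , -0.21262854])}
```

View pics/top0.png

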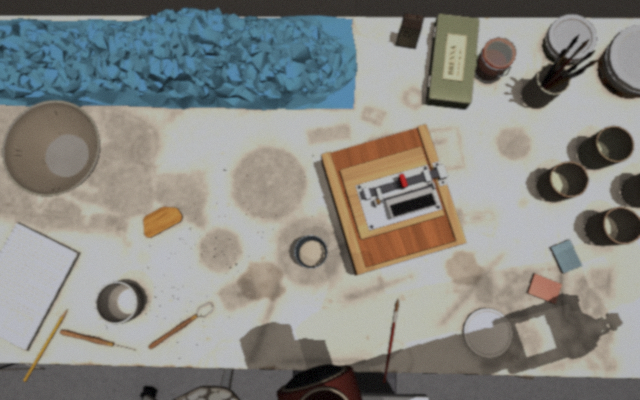

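View pics/scene0.png

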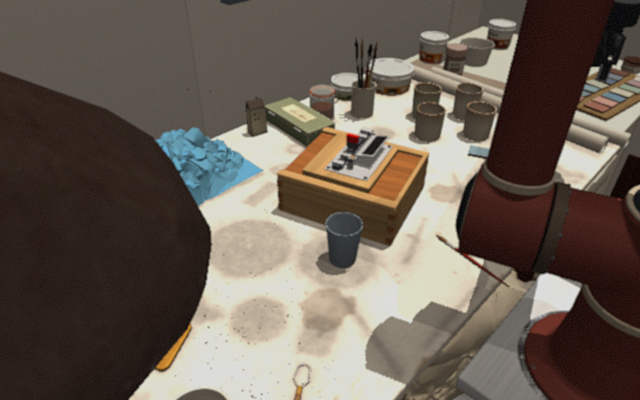

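The top view shows the box with its front wall running from about (357,272) to (465,242), the red lug at about (403,181) and the black plate at about (413,204). The cup is at (310,250), left of the box. Next I'll measure these.

```bash
cat > h.py <<'E'
import numpy as np, cv2
from scipy.spatial.transform import Rotation as R
from station import *
def cloud(n,d,m=None):
    m=m or camera_model(n); v,u=np.mgrid[:400,:640]
    c=np.stack([(u-m['cx'])/m['fx']*d,(v-m['cy'])/m['fy']*d,d],-1)
    w=c@R.from_rotvec(m['attitude']).as_matrix().T+m['xyz']; w[d==0]=np.nan; return w
def ray(n,uv,z):
    m=camera_model(n); uv=np.atleast_2d(np.asarray(uv,float))
    r=np.c_[(uv[:,0]-m['cx'])/m['fx'],(uv[:,1]-m['cy'])/m['fy'],np.ones(len(uv))]@R.from_rotvec(m['attitude']).as_matrix().T
    return m['xyz']+r*((z-m['xyz'][2])/r[:,2])[:,None]
E
python3 - <<'E'
from h import *
f=np.load('top0.npz');p,d=f['p'],f['d']
w=cloud('top',d)
hsv=cv2.cvtColor(p,cv2.COLOR_RGB2HSV)
reg=np.zeros((400,640),bool);reg[110:290,305:480]=1
z=w[...,2]
box=reg&(z>.08)&(z<.17)
box=cv2.morphologyEx(box.astype(np.uint8),cv2.MORPH_OPEN,np.ones((3,3)))
n,l,s,c=cv2.connectedComponentsWithStats(box); i=1+s[1:,4].argmax()
print(s[i], 'table z',np.nanmedian(z[300:330,300:380]))
# top rim points: cast contour onto z=.099
m=(l==i)
cn=max(cv2.findContours(m.astype(np.uint8),cv2.RETR_EXTERNAL,cv2.CHAIN_APPROX_NONE)[0],key=len)[:,0]
pts=ray('top',cn,.099)[:,:2].astype(np.float32)
r=cv2.minAreaRect(pts*1000);print('rect',r,cv2.boxPoints(r))
for nm,mm,zz in(('red',reg&(hsv[...,1]>170)&((hsv[...,0]<6)|(hsv[...,0]>174))&(hsv[...,2]>100),.15),('black',reg&(hsv[...,2]<60)&(z>.11),.137)):
    k,l2,s2,c2=cv2.connectedComponentsWithStats(mm.astype(np.uint8)); 
    for j in range(1,k):
        if s2[j,4]>15:
            q=w[l2==j]; print(nm,s2[j],c2[j],ray('top',c2[j],zz),'cloud med',np.nanmedian(q,0),'zrange',np.nanpercentile(q[:,2],[5,50,95]))
im=cv2.resize(p[110:290,300:480,::-1],(720,720),interpolation=cv2.INTER_CUBIC)[:,:,:];cv2.imwrite('pics/crop0.png',cv2.resize(im,(590,590)))
E
```

```text
[  322   124   145   151 14070] table z -0.0001829904737231658
rect ((556.5499877929688, -76.97355651855469), (259.2432556152344, 237.71116638183594), 17.221235275268555) [[ 397.5508      -1.8224678]
 [ 467.92813   -228.87675  ]
 [ 715.5492    -152.12465  ]
 [ 645.1719      74.92964  ]]
red [400 175   7  12  51] [402.94117647 180.56862745] [[ 0.58006841 -0.08763978  0.15      ]] cloud med [ 0.58052517 -0.08753562  0.14973604] zrange [0.14634478 0.14973604 0.15242026]
black [395 179   8   9  44] [398.06818182 183.90909091] [[ 0.57593433 -0.07993146  0.137     ]] cloud med [ 0.57913073 -0.08231552  0.11907994] zrange [0.11627032 0.11907994 0.13223799]
black [391 194  44  22 460] [412.34347826 204.49565217] [[ 0.53523942 -0.10743553  0.137     ]] cloud med [ 0.53593051 -0.10703952  0.13604099] zrange [0.1323644  0.13604099 0.1397618 ]
```

View pics/crop0.png

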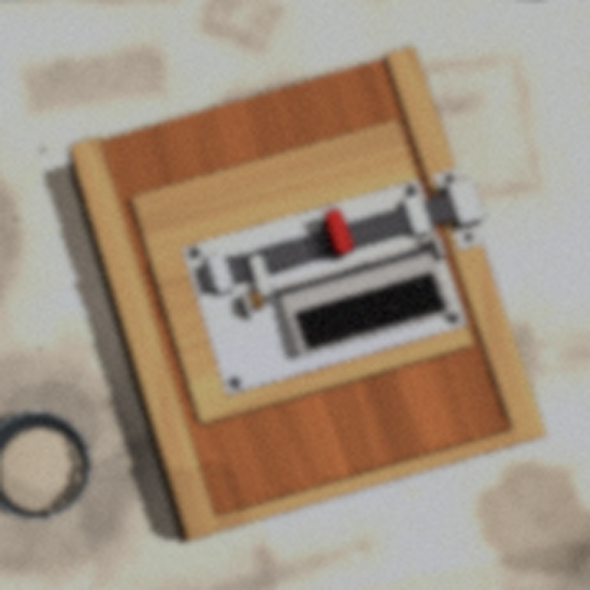

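View pics/wrist0.png

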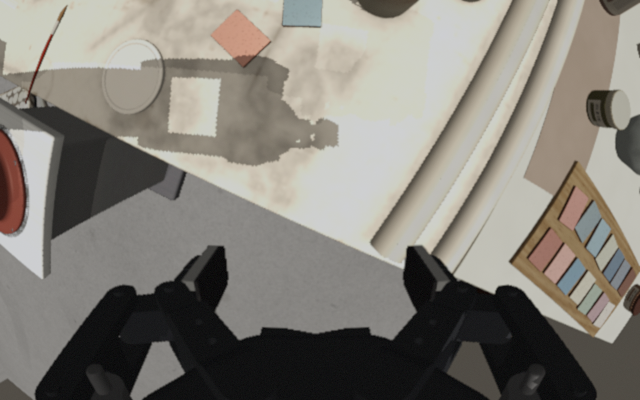

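The crop shows the box edges, the red lug near crop (338,230), the black plate near (370,310) and the bare front board. The keeper inflated the rectangle, so I'll fit the frame from straight edges and the two hardware points, then check the tool heading.

Run:
```python
from h import *
f=np.load('top0.npz');p,d=f['p'],f['d']
w=cloud('top',d); z=w[...,2]
reg=np.zeros((400,640),bool);reg[110:290,305:480]=1
m=cv2.morphologyEx((reg&(z>.08)&(z<.17)).astype(np.uint8),cv2.MORPH_OPEN,np.ones((3,3)))
cn=max(cv2.findContours(m,cv2.RETR_EXTERNAL,cv2.CHAIN_APPROX_NONE)[0],key=len)[:,0]
P=ray('top',cn,.099)[:,:2]*1000
a0=.31; ex=np.array([np.cos(a0),np.sin(a0)]);ey=np.array([-ex[1],ex[0]]); c=np.array([556,-77.])
L=np.c_[(P-c)@ex,(P-c)@ey]
for nm,k,s in(('front',0,-130),('left',1,115),('right',1,-115),):
    o=1-k; sel=(abs(L[:,k]-s)<8)&(abs(L[:,o])<90)
    if nm=='right': sel&=(L[:,0]<-30)|(L[:,0]>70)
    vx,vy,x0,y0=cv2.fitLine(P[sel].astype(np.float32),cv2.DIST_HUBER,0,.01,.01).ravel()
    an=np.arctan2(vy,vx)%np.pi
    if nm=='front': an-=np.pi/2
    pt=np.array([x0,y0]);print(nm,sel.sum(),'yaw',an,'offset from c',(pt-c)@ex,(pt-c)@ey)
lug=np.array([580.2,-87.6]);pl=np.array([535.5,-107.2])
for a in(.29,.30,.31,.32):
    M=np.array([[np.cos(a),-np.sin(a)],[np.sin(a),np.cos(a)]])
    print(a,'origin from lug',lug-M@[20,-22],'from plate',pl-M@[-30,-27])
o=get_obs();Rm=R.from_rotvec(o['tool_rot']).as_matrix();print(Rm.round(3),np.arctan2(Rm[1,1],Rm[0,1]))
# cup
```

```text
front 86 yaw 0.30085337 offset from c -128.1185019860711 -0.7704439780969432
left 84 yaw 0.30140406 offset from c -0.9084209396565595 117.64653539324681
right 37 yaw 0.300104 offset from c -33.32373685955328 -110.4260627332856
0.29 origin from lug [554.74417354 -72.23767924] from plate [556.52660619 -72.74884861]
0.3 origin from lug [554.59182567 -72.49300137] from plate [556.18104909 -72.54030859]
0.31 origin from lug [554.4420386  -72.74983419] from plate [555.83342391 -72.33523452]
0.32 origin from lug [554.2948273  -73.00815201] from plate [555.48376541 -72.13364689]
[[-0.001  0.431 -0.902]
 [ 0.001 -0.902 -0.431]
 [-1.    -0.002 -0.   ]] -1.1249865927522045
```

Frame estimate: origin ≈ (555.5, −72.8) mm, yaw ≈ 0.301. The edges and hardware agree to about 2 mm. I'll align the jaws with the box's x (turn about +81.7°), open them to about 36 mm, and move above the start point beside the lug at (564.9, −120.1).

```bash
python3 -m crank '[[[0.02,0.03,0.01,7],[0.04,0.06,0.02,14],[0.06,0.09,0.02,21],[0.08,0.12,0.02,28],[0.10,0.15,0.02,35]]]' 0.42 20
python3 -m crank '[[[0.02,0.03,0,7],[0.04,0.06,0,14],[0.06,0.09,0,21],[0.08,0.12,0,28],[0.10,0.15,0,35]]]'
python3 -m crank '[[[0.02,0.03,0,6],[0.04,0.06,0,11.7],[0.06,0.09,0,11.7],[0.08,0.12,0,11.7],[0.096,0.143,0,11.7]]]'
python3 -c "
from h import *
o=get_obs();print(o);Rm=R.from_rotvec(o['tool_rot']).as_matrix();print(Rm.round(3),np.arctan2(Rm[1,1],Rm[0,1]))
p,d=get_image('wrist');cv2.imwrite('pics/w1.png',p[:,:,::-1])"
```

```text
t: 0.57
tool_pos: [0.37, -0.4124, 0.2512]
tool_rot: [1.573, 0.924, -1.573]
contact_force: [0.2, -0.3, 1.0]
opening: 0.0356
t: 0.98
tool_pos: [0.47, -0.2622, 0.251]
tool_rot: [1.133, 1.256, -1.133]
contact_force: [0.7, 0.3, -0.3]
opening: 0.0359
t: 1.4
tool_pos: [0.5663, -0.1184, 0.2509]
tool_rot: [0.984, 1.338, -0.983]
contact_force: [-0.5, -0.2, -0.7]
opening: 0.0358
{'t': 1.4, 'q': array([-3.34948011e-01, -6.81203404e-02,  1.70038615e+00,  5.55235805e-04,
        1.50977263e+00, -6.37341995e-01]), 'dq': array([ 0.55524185,  0.30132702, -0.28653806, -0.0187177 , -0.01785641,
        0.5495749 ]), 'effort': array([ -1.88686833, -36.08008504, -36.24460101,   0.11804665,
         0.0702664 ,  -0.37432596]), 'tool_pos': array([ 0.56627934, -0.11837065,  0.25092524]), 'tool_rot': array([ 0.98405339,  1.33780462, -0.9833924 ]), 'contact_force': array([-0.52462483, -0.23850022, -0.68029987]), 'wrist_torque': array([-0.0438663 ,  0.0536687 ,  0.01250383]), 'opening': 0.03583813892040388}
[[-0.     0.955  0.298]
 [ 0.001  0.298 -0.955]
 [-1.    -0.    -0.001]] 0.30236000934923946
```

View pics/w1.png

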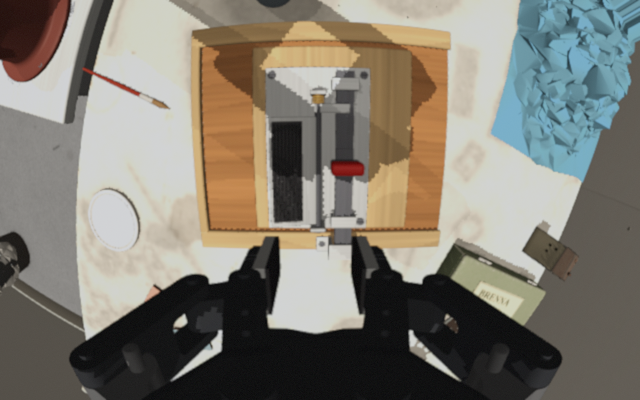

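The wrist view shows the lug at (347,168) and the plate around (287,170), with the two fingertips at about (270,240) and (362,240). I'll locate the lug, plate and fingertips in 3D from this view.

```bash
cat >> h.py <<'E'
def wcloud():
    m=camera_model('wrist'); p,d=get_image('wrist'); v,u=np.mgrid[:400,:640]
    a=(u-m['cx'])/m['fx'];b=(v-m['cy'])/m['fy'];r=np.hypot(a,b)+1e-9
    k=np.tan(np.minimum(r,1.5))/r
    c=np.stack([a*k*d,b*k*d,d],-1); w=c@R.from_rotvec(m['attitude']).as_matrix().T+m['xyz']; w[(d==0)|(r>1.4)]=np.nan
    return p,d,w
O=np.array([.5555,-.0728]);A=.301
B=np.array([[np.cos(A),np.sin(A)],[-np.sin(A),np.cos(A)]])
def tobox(w): 
    w=np.asarray(w,float); q=(w[...,:2]-O)@B.T; return np.concatenate([q,w[...,2:]],-1)*1000
def toworld(b): return O+np.asarray(b)/1000@B
E
python3 - <<'E'
from h import *
p,d,w=wcloud(); o=get_obs(); print('tcp box',tobox(o['tool_pos']).round(1),o['tool_pos'])
b=tobox(w); hsv=cv2.cvtColor(p,cv2.COLOR_RGB2HSV)
red=(hsv[...,1]>150)&((hsv[...,0]<8)|(hsv[...,0]>172))&(hsv[...,2]>70)&(b[...,2]>120)&(b[...,2]<160)
q=b[red];t=q[q[:,2]>147];print('lug',len(q),'top',np.median(t,0).round(1),np.percentile(t,[3,97],axis=0).round(1), 'exp x7..33 y-27..-17')
bl=(hsv[...,2]<50)&(b[...,2]>128)&(b[...,2]<146)&(abs(b[...,0]+30)<25)
q=b[bl];print('plate',len(q),np.percentile(q,[2,50,98],axis=0).round(1))
fi=(b[...,2]>o['tool_pos'][2]*1000-15)&(b[...,2]<o['tool_pos'][2]*1000+25)&(abs(b[...,0])<70)
q=b[fi]; 
for s in(-1,1):
    e=q[(q[:,0]-tobox(o['tool_pos'])[0])*s>0]; print('finger',s,len(e),'zmin',np.percentile(e[:,2],[0.5,2,5]).round(1))
    e=e[e[:,2]<np.percentile(e[:,2],1)+12]; print(np.percentile(e,[1,50,99],axis=0).round(1))
for nm in((-30,-27,),(20,-48),(-5,-48)): print(nm,toworld(nm).round(4))
E
```

```text
tcp box [ -2.5 -46.1 250.8] [ 0.56674817 -0.11760936  0.25077655]
lug 412 top [ 21.4 -21.2 150.1] [[ 10.1 -26.5 147.5]
 [ 33.5 -16.9 151.5]] exp x7..33 y-27..-17
plate 2515 [[-38.6 -67.3 133.6]
 [-27.2 -21.8 136.6]
 [-16.4  13.9 139.6]]
finger -1 740 zmin [252.4 253.7 255.4]
[[-31.6 -54.3 252.3]
 [-19.7 -37.3 260.2]
 [-18.7 -32.7 264.5]]
finger 1 698 zmin [252.1 253.9 255.9]
[[ 16.5 -53.8 252.1]
 [ 18.  -36.9 260.6]
 [ 29.5 -32.6 264.8]]
(-30, -27) [ 0.5349 -0.1075]
(20, -48) [ 0.5888 -0.1127]
(-5, -48) [ 0.565  -0.1201]
```

```bash
python3 -m crank '[[[0,0,-0.02,0],[0,0,-0.04,0],[0,0,-0.06,0],[0,0,-0.06,0],[0,0,-0.06,0]]]'; python3 -c "
from h import *
o=get_obs();print(o['tool_pos'],tobox(o['tool_pos']),o['contact_force'],o['t'])"
```

```text
t: 1.92
tool_pos: [0.5642, -0.1212, 0.1898]
tool_rot: [0.985, 1.34, -0.987]
contact_force: [0.4, -0.0, 0.0]
opening: 0.0358
[ 0.56418419 -0.12123137  0.18981401] [ -6.06495695 -48.82856296 189.8140096 ] [ 0.3878865  -0.03280148  0.04942551] 1.9167
```

```bash
python3 -m crank '[[[0.002,0.001,-0.02,0],[0.002,0.001,-0.04,0],[0.002,0.001,-0.045,0],[0.002,0.001,-0.045,0],[0.002,0.001,-0.045,0]]]'
python3 - <<'E'
from h import *
o=get_obs();print(o['tool_pos'],tobox(o['tool_pos']),o['contact_force'],o['t'])
p,d,w=wcloud();cv2.imwrite('pics/w2.png',p[:,:,::-1])
p,d=get_image('top');cv2.imwrite('pics/t2.png',cv2.resize(p[110:290,300:480,::-1],(590,590),interpolation=cv2.INTER_CUBIC))
E
```

```text
t: 2.33
tool_pos: [0.568, -0.1204, 0.1478]
tool_rot: [0.985, 1.335, -0.984]
contact_force: [0.6, -0.2, 0.1]
opening: 0.0359
[ 0.56803389 -0.12037338  0.14777755] [ -2.13396349 -49.15049821 147.77755214] [ 0.56508689 -0.17331879  0.0967311 ] 2.3333
```

View pics/w2.png

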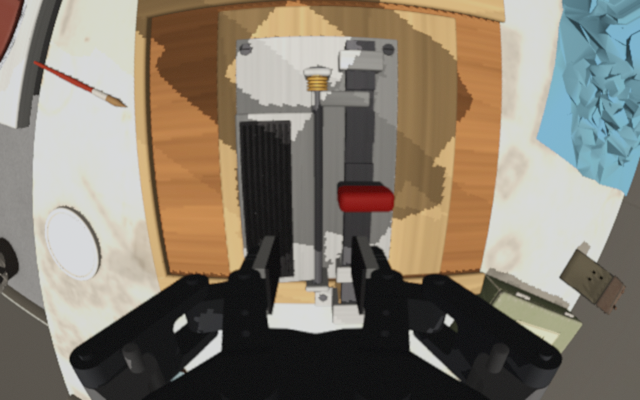

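The left fingertip (~265,250) is over the plate and the right one (~362,250) is behind the lug (340–393, 197). I'll go down in small steps and watch the force.

```bash
python3 -m crank '[[[0,0,0,0],[0,0,0,0]]]'; python3 -m crank '[[[0,0,-0.003,0],[0,0,-0.006,0],[0,0,-0.006,0]]]';python3 -m crank '[[[0,0,0,0],[0,0,0,0]]]'; python3 -c "
from h import *
o=get_obs();print(o['tool_pos'],tobox(o['tool_pos']),o['contact_force'],o['t'])"
```

```text
t: 2.6
tool_pos: [0.5681, -0.1202, 0.1477]
tool_rot: [0.985, 1.335, -0.984]
contact_force: [0.5, 0.1, 0.7]
opening: 0.0359
t: 2.85
tool_pos: [0.567, -0.1197, 0.1394]
tool_rot: [0.985, 1.338, -0.985]
contact_force: [-0.5, -0.6, 0.2]
opening: 0.0358
t: 3.02
tool_pos: [0.5674, -0.1198, 0.1401]
tool_rot: [0.985, 1.337, -0.985]
contact_force: [0.1, -0.1, -0.6]
opening: 0.036
[ 0.56737265 -0.11983292  0.14008015] [ -2.60523994 -48.43829624 140.08014971] [ 0.11703098 -0.09167779 -0.61876971] 3.0167
```

```bash
python3 -m crank '[[[-0.001,0,-0.003,0],[-0.001,0,-0.005,0],[-0.001,0,-0.005,0]]]'; python3 -m crank '[[[0,0,-0.003,0],[0,0,-0.003,0],[0,0,-0.003,0]]]';python3 -m crank '[[[0,0,-0.003,0],[0,0,-0.003,0],[0,0,-0.003,0]]]'; python3 -c "
from h import *
o=get_obs();print(o['tool_pos'],tobox(o['tool_pos']),o['contact_force'],o['t'])"
```

```text
t: 3.27
tool_pos: [0.5661, -0.1198, 0.1346]
tool_rot: [0.985, 1.338, -0.985]
contact_force: [1.5, 0.1, -0.5]
opening: 0.0361
t: 3.52
tool_pos: [0.5665, -0.12, 0.1326]
tool_rot: [0.985, 1.337, -0.985]
contact_force: [-1.6, -0.1, 2.5]
opening: 0.0361
t: 3.77
tool_pos: [0.5667, -0.1201, 0.1295]
tool_rot: [0.984, 1.336, -0.985]
contact_force: [-1.9, -1.2, 3.5]
opening: 0.0355
[ 0.56665024 -0.12012645  0.12952971] [ -3.38219764 -48.50444518 129.52971033] [-1.88133881 -1.22480149  3.5351399 ] 3.7667
```

```bash
python3 -m crank '[[[0,0,-0.002,0],[0,0,-0.002,0],[0,0,-0.002,0]]]'
python3 - <<'E'
from h import *
o=get_obs();print(o['tool_pos'],tobox(o['tool_pos']),o['contact_force'],o['t'])
p,d,w=wcloud();cv2.imwrite('pics/w3.png',p[:,:,::-1])
b=tobox(w)
hsv=cv2.cvtColor(p,cv2.COLOR_RGB2HSV)
bl=(hsv[...,2]<50)&(b[...,2]>118)&(b[...,2]<146)&(abs(b[...,0]+30)<25)&(b[...,1]>-25)&(b[...,1]<20)
q=b[bl];c=np.polyfit(q[:,0],q[:,2],1);print('plate slope',c,len(q),'catch angle est',.2+c[0])
E
```

```text
t: 4.02
tool_pos: [0.5666, -0.1202, 0.1275]
tool_rot: [0.984, 1.336, -0.985]
contact_force: [-2.2, -1.1, 4.8]
opening: 0.0357
[ 0.56656001 -0.12017226  0.12753395] [ -3.48194795 -48.52144764 127.53394728] [-2.23134297 -1.09285524  4.76262444] 4.0167
plate slope [5.79640712e-02 1.31435851e+02] 3981 catch angle est 0.2579640711532827
```

View pics/w3.png

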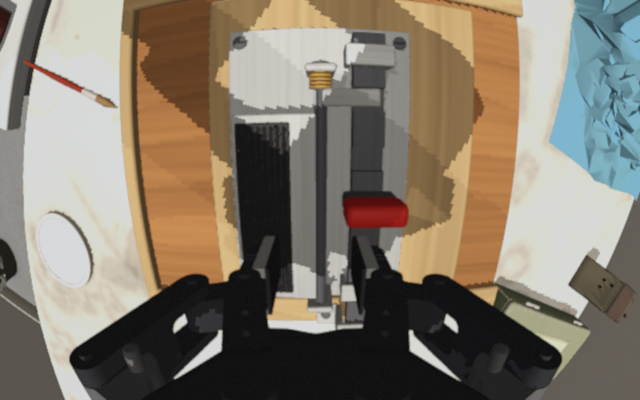

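The catch is about 0.26 rad down and the force is 4.8 N, as predicted. Now I'll push along the box's +y.

```bash
python3 -m crank '[[[-0.0012,0.0038,-0.0005,0],[-0.0024,0.0076,-0.0005,0],[-0.0036,0.0115,-0.0005,0],[-0.0047,0.0153,-0.0005,0],[-0.0059,0.0191,-0.0005,0]]]'
python3 - <<'E'
from h import *
o=get_obs();print(tobox(o['tool_pos']),B@o['contact_force'][:2],o['contact_force'],o['t'])
E
```

```text
t: 4.48
tool_pos: [0.5614, -0.1013, 0.1276]
tool_rot: [0.984, 1.333, -0.984]
contact_force: [0.9, -4.9, 4.5]
opening: 0.0365
[ -2.84579117 -28.97638167 127.57821036] [-0.55230494 -4.91978801] [ 0.93112251 -4.86234158  4.45535471] 4.4833
```

```bash
python3 -m crank '[[[-0.0012,0.0038,-0.0005,0],[-0.0024,0.0076,-0.0005,0],[-0.0036,0.0115,-0.0005,0],[-0.0047,0.0153,-0.0005,0],[-0.0047,0.0153,-0.0005,0]]]'
python3 - <<'E'
from h import *
o=get_obs();print(tobox(o['tool_pos']),B@o['contact_force'][:2],o['contact_force'],o['t'])
p,d,w=wcloud();cv2.imwrite('pics/w4.png',p[:,:,::-1])
b=tobox(w);hsv=cv2.cvtColor(p,cv2.COLOR_RGB2HSV)
bl=(hsv[...,2]<50)&(b[...,2]>118)&(b[...,2]<146)&(abs(b[...,0]+30)<25)&(b[...,1]>-5)&(b[...,1]<20)
q=b[bl];c=np.polyfit(q[:,0],q[:,2],1);print('plate slope',c,len(q),'catch angle est',.2+c[0])
red=(hsv[...,1]>150)&((hsv[...,0]<8)|(hsv[...,0]>172))&(hsv[...,2]>70)&(b[...,2]>147)&(b[...,2]<153)
print('lug',np.percentile(b[red],[3,50,97],axis=0).round(1))
E
```

```text
t: 4.9
tool_pos: [0.5565, -0.0854, 0.1272]
tool_rot: [0.984, 1.334, -0.984]
contact_force: [0.8, -3.7, 5.3]
opening: 0.0359
[ -2.75911094 -12.32889955 127.2187496 ] [-0.33630978 -3.82115323] [ 0.81168846 -3.74906363  5.34349453] 4.9
plate slope [1.20698965e-01 1.32932935e+02] 2051 catch angle est 0.3206989649471654
lug [[  9.7  -0.5 147.6]
 [ 21.3   4.7 150.1]
 [ 33.7   8.6 151.4]]
```

View pics/w4.png

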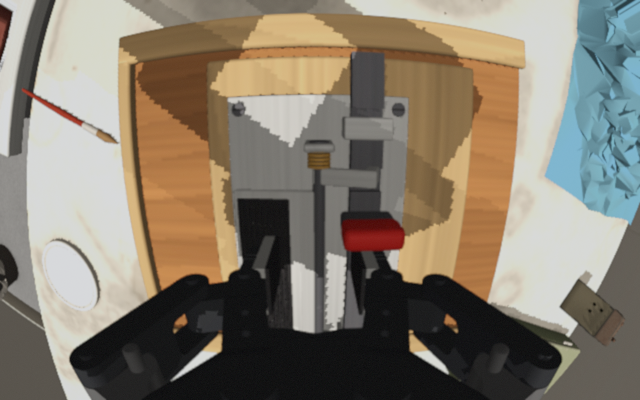

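The lug has moved about 26 mm with the catch still down at about 0.3 rad. I'll push to the stop.

```bash
python3 -m crank '[[[-0.0006,0.0019,-0.0003,0],[-0.0012,0.0038,-0.0003,0],[-0.0018,0.0057,-0.0003,0],[-0.0018,0.0057,-0.0003,0],[-0.0018,0.0057,-0.0003,0]]]'
python3 - <<'E'
from h import *
o=get_obs();print(tobox(o['tool_pos']),B@o['contact_force'][:2],o['contact_force'],o['t'])
p,d,w=wcloud();cv2.imwrite('pics/w5.png',p[:,:,::-1])
b=tobox(w);hsv=cv2.cvtColor(p,cv2.COLOR_RGB2HSV)
bl=(hsv[...,2]<50)&(b[...,2]>118)&(b[...,2]<146)&(abs(b[...,0]+30)<25)&(b[...,1]>-2)&(b[...,1]<20)
q=b[bl];c=np.polyfit(q[:,0],q[:,2],1);print('plate slope',c,len(q),'catch angle est',.2+c[0])
red=(hsv[...,1]>150)&((hsv[...,0]<8)|(hsv[...,0]>172))&(hsv[...,2]>70)&(b[...,2]>147)&(b[...,2]<153)
print('lug',np.percentile(b[red],[3,50,97],axis=0).round(1))
E
```

```text
t: 5.37
tool_pos: [0.5553, -0.0814, 0.1271]
tool_rot: [0.983, 1.331, -0.985]
contact_force: [1.3, -7.4, 3.7]
opening: 0.036
[ -2.72839418  -8.15273164 127.07146026] [-0.98746156 -7.48174075] [ 1.27508627 -7.43812342  3.68414481] 5.3667
plate slope [9.82548902e-02 1.32866310e+02] 1802 catch angle est 0.29825489022593
lug [[  9.7   3.8 147.5]
 [ 21.3   8.9 150.1]
 [ 33.7  12.7 151.4]]
```

At the stop: the lug has moved 30.1 mm and the push force has risen to 7.5 N, with the catch still held. I'll hold briefly, then lift straight up.

```bash
python3 -m crank '[[[0,0.0005,0,0],[0,0.0005,0,0],[0,0.0005,0,0]]]'; python3 -m crank '[[[0,0,0.006,0],[0,0,0.012,0],[0,0,0.018,0],[0.0005,-0.0015,0.024,0],[0.001,-0.003,0.036,0]]]';python3 -m crank '[[[0,0,0.025,0],[0,0,0.05,0],[0,0,0.06,0],[0,0,0.06,0]]]'
python3 - <<'E'
from h import *
o=get_obs();print(tobox(o['tool_pos']),B@o['contact_force'][:2],o['contact_force'],o['t'])
p,d,w=wcloud();cv2.imwrite('pics/w6.png',p[:,:,::-1])
b=tobox(w);hsv=cv2.cvtColor(p,cv2.COLOR_RGB2HSV)
bl=(hsv[...,2]<50)&(b[...,2]>118)&(b[...,2]<146)&(abs(b[...,0]+30)<25)&(b[...,1]>-60)&(b[...,1]<20)
q=b[bl];c=np.polyfit(q[:,0],q[:,2],1);print('plate slope',c,len(q),'catch angle est',.2+c[0],np.median(q,0))
red=(hsv[...,1]>150)&((hsv[...,0]<8)|(hsv[...,0]>172))&(hsv[...,2]>70)&(b[...,2]>147)&(b[...,2]<153)
print('lug',np.percentile(b[red],[3,50,97],axis=0).round(1))
E
```

```text
t: 5.67
tool_pos: [0.5553, -0.0814, 0.1271]
tool_rot: [0.983, 1.33, -0.986]
contact_force: [2.2, -9.8, 4.8]
opening: 0.0359
t: 6.08
tool_pos: [0.5529, -0.0812, 0.1588]
tool_rot: [0.985, 1.343, -0.987]
contact_force: [-0.0, 0.1, -1.3]
opening: 0.0356
t: 6.42
tool_pos: [0.5567, -0.0819, 0.2255]
tool_rot: [0.986, 1.332, -0.981]
contact_force: [-1.1, -0.0, -0.0]
opening: 0.0359
[ -1.60059437  -9.06801733 225.48585658] [-1.04507812  0.27470342] [-1.07953473 -0.04748706 -0.02755261] 6.4167
plate slope [ -0.20491063 131.00395032] 1966 catch angle est -0.00491063189813204 [-25.76560919 -14.84409369 136.34374059]
lug [[ 10.5   3.9 147.5]
 [ 22.1   8.6 150.1]
 [ 33.9  12.8 151.6]]
```

View pics/w6.png

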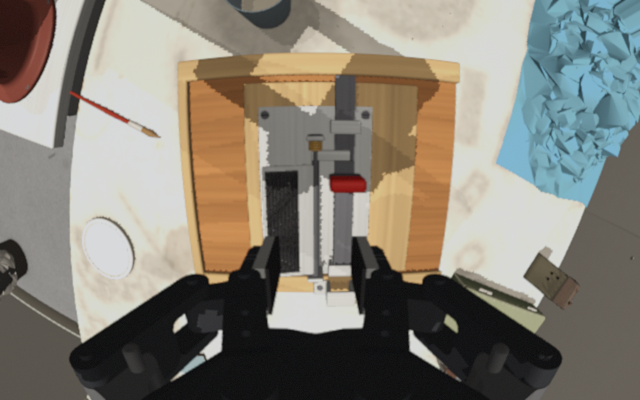

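The catch is up (≈0 rad) and the bolt is at ≈30 mm, so it is locked; the lug is at (347,183). Next: shut the fingers, turn −90°, and move above the bare front board at box (−92, 0).

```bash
python3 -m crank '[[[-0.012,-0.002,0,-7],[-0.024,-0.005,0,-14],[-0.036,-0.008,0,-21],[-0.048,-0.010,0,-28],[-0.06,-0.012,0,-35]]]' 0
python3 -m crank '[[[-0.012,-0.002,0,-7],[-0.024,-0.004,0,-14],[-0.028,-0.006,0,-21],[-0.028,-0.006,0,-28],[-0.028,-0.006,0,-35]]]'
python3 -m crank '[[[0,0,0,-7],[0,0,0,-14],[0,0,0,-20],[0,0,0,-20],[0,0,0,-20]]]'
python3 - <<'E'
from h import *
o=get_obs();print(tobox(o['tool_pos']),o['q'],o['contact_force'],o['t']);Rm=R.from_rotvec(o['tool_rot']).as_matrix();print(Rm.round(3),np.arctan2(Rm[1,1],Rm[0,1])-A)
p,d,w=wcloud();cv2.imwrite('pics/w7.png',p[:,:,::-1])
E
```

```text
t: 6.88
tool_pos: [0.4934, -0.0936, 0.2192]
tool_rot: [1.437, 1.047, -1.441]
contact_force: [0.3, -0.2, 0.9]
opening: 0.0002
t: 7.3
tool_pos: [0.4657, -0.0996, 0.2194]
tool_rot: [1.85, 0.621, -1.855]
contact_force: [-0.0, 0.3, -1.2]
opening: 0.0002
t: 7.72
tool_pos: [0.4662, -0.0997, 0.22]
tool_rot: [2.056, 0.317, -2.061]
contact_force: [-0.4, -0.8, 0.1]
opening: -0.0001
[-93.24120895   0.76611527 219.9815794 ] [-3.67193645e-01 -3.05325444e-01  1.95789581e+00  3.87922358e-04
  1.49233740e+00  8.99711617e-01] [-0.35014395 -0.75731238  0.1403415 ] 7.7167
[[-0.003  0.299 -0.954]
 [ 0.002 -0.954 -0.299]
 [-1.    -0.002  0.002]] -1.5679390930143193
```

View pics/w7.png

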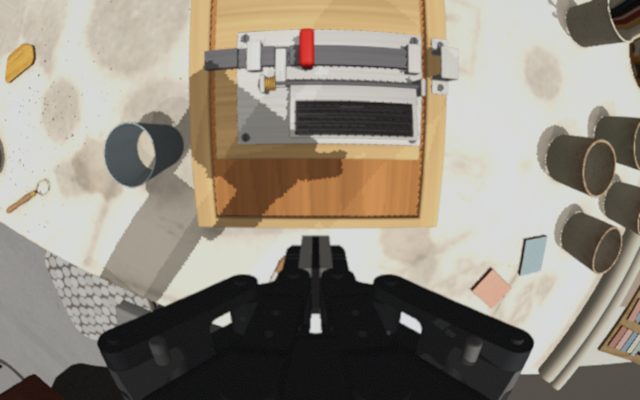

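The shut fingers sit over the front board and the cup (145,150) is well clear. Going down to z ≈ 0.098.

```bash
python3 -m crank '[[[0,0,-0.03,0],[0,0,-0.06,0],[0,0,-0.09,0],[0,0,-0.1,0],[0,0,-0.105,0]]]'
python3 -m crank '[[[0,0,-0.006,0],[0,0,-0.012,0],[0,0,-0.016,0],[0,0,-0.016,0],[0,0,-0.016,0]]]'
python3 - <<'E'
from h import *
o=get_obs();print(tobox(o['tool_pos']),o['contact_force'],o['t'])
E
```

```text
t: 8.18
tool_pos: [0.4652, -0.0995, 0.114]
tool_rot: [2.055, 0.317, -2.065]
contact_force: [-0.0, -0.5, 0.8]
opening: -0.0004
t: 8.6
tool_pos: [0.4676, -0.1005, 0.1017]
tool_rot: [2.06, 0.312, -2.058]
contact_force: [0.2, -0.9, -0.3]
opening: 0.0004
[-92.17993713  -0.38021699 101.74204679] [ 0.21466564 -0.8988154  -0.27955237] 8.6
```

```bash
python3 -m crank '[[[0,0,-0.0035,0],[0,0,-0.0035,0],[0.0048,0.0015,-0.0035,0],[0.0096,0.003,-0.0035,0],[0.0143,0.0045,-0.0035,0]]]'
python3 -c "
from h import *
o=get_obs();print(tobox(o['tool_pos']),o['contact_force'],o['t'])"
python3 -m crank '[[[0.0057,0.0018,0,0],[0.0115,0.0036,0,0],[0.0172,0.0053,0,0],[0.0229,0.0071,0,0],[0.0287,0.0089,0,0]]]'
python3 -c "
from h import *
o=get_obs();print(tobox(o['tool_pos']),o['contact_force'],o['t'])"
```

```text
t: 9.02
tool_pos: [0.4821, -0.0957, 0.0978]
tool_rot: [2.06, 0.312, -2.059]
contact_force: [-0.7, -0.8, 0.1]
opening: -0.0
[-76.91117362  -0.12273189  97.75038015] [-0.67048779 -0.76561709  0.08898234] 9.0167
t: 9.43
tool_pos: [0.5105, -0.0868, 0.0975]
tool_rot: [2.059, 0.312, -2.06]
contact_force: [-4.5, -1.4, 3.4]
opening: 0.0001
[-4.71636384e+01  1.50817252e-03  9.75138504e+01] [-4.47585091 -1.40461388  3.44638051] 9.4333
```

The force matches the lid sliding. Continuing.

```bash
python3 -m crank '[[[0.0057,0.0018,0,0],[0.0115,0.0036,0,0],[0.0172,0.0053,0,0],[0.0229,0.0071,0,0],[0.0287,0.0089,0,0]]]'
python3 -m crank '[[[0.0057,0.0018,0,0],[0.0115,0.0036,0,0],[0.0172,0.0053,0,0],[0.0229,0.0071,0,0],[0.0229,0.0071,0,0]]]'
python3 - <<'E'
from h import *
o=get_obs();print(tobox(o['tool_pos']),o['contact_force'],o['t'])
p,d,w=wcloud();cv2.imwrite('pics/w8.png',p[:,:,::-1])
E
```

```text
t: 9.85
tool_pos: [0.5393, -0.0778, 0.0975]
tool_rot: [2.059, 0.312, -2.06]
contact_force: [-5.1, -1.3, 2.7]
opening: 0.0
t: 10.27
tool_pos: [0.5634, -0.0704, 0.0976]
tool_rot: [2.062, 0.313, -2.056]
contact_force: [0.7, -0.4, 0.4]
opening: 0.0001
[ 8.26530618e+00 -7.81899385e-02  9.75966409e+01] [ 0.7006311  -0.3735745   0.44171318] 10.2667
```

View pics/w8.png

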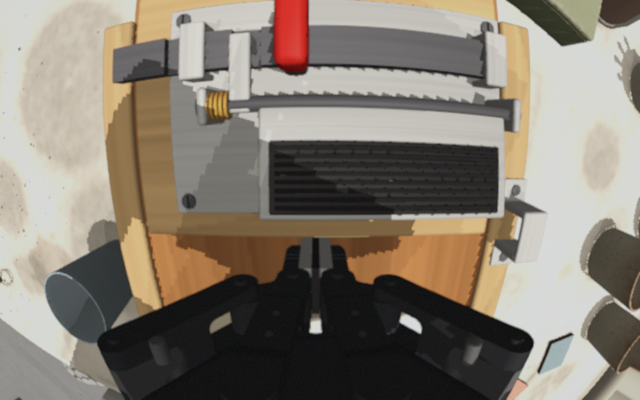

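The lid is about 84 mm back. I'll push gently on to the stop.

```bash
python3 -m crank '[[[0.0029,0.0009,0,0],[0.0057,0.0018,0,0],[0.0086,0.0027,0,0],[0.0115,0.0036,0,0],[0.0115,0.0036,0,0]]]'
python3 -c "
from h import *
o=get_obs();print(tobox(o['tool_pos']),o['contact_force'],o['t'])"
python3 -m crank '[[[0.0015,0.0005,0,0],[0.0015,0.0005,0,0],[0.0015,0.0005,0,0]]]'
python3 -c "
from h import *
o=get_obs();print(tobox(o['tool_pos']),o['contact_force'],o['t'])"
```

```text
t: 10.73
tool_pos: [0.5736, -0.0671, 0.0973]
tool_rot: [2.06, 0.313, -2.059]
contact_force: [-2.0, -0.1, 0.4]
opening: -0.0
[1.90272220e+01 9.14127343e-02 9.72928295e+01] [-1.97033305 -0.07821305  0.38610937] 10.7333
t: 10.98
tool_pos: [0.5748, -0.0667, 0.0973]
tool_rot: [2.06, 0.312, -2.059]
contact_force: [-1.2, -0.4, -1.3]
opening: 0.0
[20.2391581   0.11230662 97.29546262] [-1.16964968 -0.36573351 -1.27223801] 10.9833
```

```bash
python3 -m crank '[[[0.0015,0.0005,0,0],[0.003,0.001,0,0],[0.003,0.001,0,0],[0.003,0.001,0,0]]]'
python3 -m crank '[[[0.0015,0.0005,0,0],[0.0015,0.0005,0,0],[0.0015,0.0005,0,0]]]'
python3 -c "
from h import *
o=get_obs();print(tobox(o['tool_pos']),o['contact_force'],o['t'])
p,d=get_image('top');cv2.imwrite('pics/t9.png',cv2.resize(p[80:290,300:480,::-1],(506,590),interpolation=cv2.INTER_CUBIC))"
```

```text
t: 11.32
tool_pos: [0.5764, -0.0662, 0.0973]
tool_rot: [2.055, 0.312, -2.064]
contact_force: [-8.7, -1.9, 2.3]
opening: 0.0001
t: 11.57
tool_pos: [0.5764, -0.0662, 0.0973]
tool_rot: [2.051, 0.312, -2.068]
contact_force: [-12.7, -3.3, 7.0]
opening: 0.0001
[21.93824165  0.09745982 97.28744335] [-12.69440633  -3.32544733   6.96071018] 11.5667
```

View pics/t9.png

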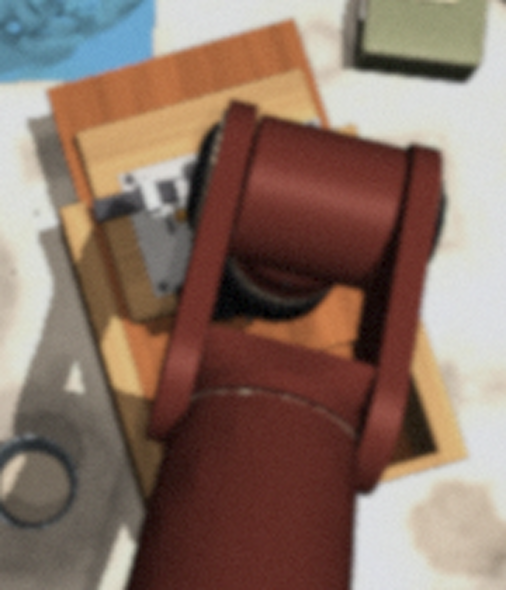

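The force has risen to 13 N with no further motion and TCP travel matches about 95 mm, so the lid is at its stop. I'll back off 10 mm, lift clear, then check.

```bash
python3 -m crank '[[[-0.006,-0.0018,0,0],[-0.012,-0.0036,0,0],[-0.014,-0.0045,0,0],[-0.014,-0.0045,0.01,0],[-0.014,-0.0045,0.03,0]]]'
python3 -m crank '[[[0,0,0.03,0],[0,0,0.06,0],[0,0,0.09,0],[0,0,0.12,0],[0,0,0.14,0]]]'
python3 -m crank '[[[-0.03,-0.02,0,0],[-0.06,-0.04,0,0],[-0.09,-0.06,0,0],[-0.12,-0.08,0,0],[-0.15,-0.1,0,0]]]'
python3 -m crank '[[[0,-0.035,0,0],[0,-0.07,0,0],[0,-0.105,0,0],[0,-0.14,0,0],[0,-0.17,0,0]]]'
python3 -m crank '[[[0,0,0,0],[0,0,0,0],[0,0,0,0]]]'
python3 - <<'E'
from h import *
o=get_obs();print(tobox(o['tool_pos']),o['contact_force'],abs(o['dq']).max(),o['t'])
p,d=get_image('top');cv2.imwrite('pics/t10.png',cv2.resize(p[80:290,290:480,::-1],(534,590),interpolation=cv2.INTER_CUBIC))
b=tobox(cloud('top',d));hsv=cv2.cvtColor(p,cv2.COLOR_RGB2HSV)
red=(hsv[...,1]>150)&((hsv[...,0]<8)|(hsv[...,0]>172))&(b[...,2]>140)&(b[...,2]<156)
print('lug',np.median(b[red],0).round(1),'expect 115,8,150')
bl=(hsv[...,2]<60)&(b[...,2]>120)&(b[...,2]<146)&(abs(b[...,0]-65)<22)&(b[...,1]>-72)&(b[...,1]<18)
q=b[bl];c=np.polyfit(q[:,0],q[:,2],1);print('plate slope',c,'catch est',.2+c[0],np.median(q,0))
f=np.load('top0.npz')
# cup comparison: rim cloud before/after
for dd in(f['d'],d):
    w=cloud('top',dd);m=np.zeros((400,640),bool);m[225:280,280:335]=1;m&=(w[...,2]>.08)&(w[...,2]<.1)
    cn,r=cv2.minEnclosingCircle(np.argwhere(m)[:,::-1].astype(np.float32));print('cup px',cn,r,ray('top',cn,.09))
E
```

```text
t: 12.03
tool_pos: [0.5635, -0.0692, 0.1255]
tool_rot: [2.056, 0.315, -2.065]
contact_force: [-0.5, -0.2, -0.5]
opening: -0.0001
t: 12.45
tool_pos: [0.5666, -0.0698, 0.2726]
tool_rot: [2.065, 0.31, -2.052]
contact_force: [0.4, -1.2, 0.3]
opening: -0.0
t: 12.87
tool_pos: [0.4143, -0.1703, 0.2687]
tool_rot: [2.06, 0.312, -2.056]
contact_force: [-0.2, -1.3, 0.3]
opening: 0.0
t: 13.28
tool_pos: [0.4152, -0.3421, 0.2689]
tool_rot: [2.061, 0.309, -2.057]
contact_force: [0.8, 0.3, 0.4]
opening: -0.0001
t: 13.53
tool_pos: [0.4154, -0.3395, 0.2681]
tool_rot: [2.06, 0.312, -2.059]
contact_force: [0.3, 0.9, -0.1]
opening: 0.0004
[-212.85020418 -213.18977412  268.07782178] [ 0.33146935  0.86765457 -0.08277687] 0.01655382091283629 13.5333
lug [114.6   7.5 148.7] expect 115,8,150
plate slope [ -0.23627321 151.59092281] catch est -0.03627320673256629 [ 65.29623083 -26.98515879 136.28172449]
cup px (311.05926513671875, 251.5183563232422) 16.6763916015625 [[0.44298081 0.09092313 0.09      ]]
cup px (311.05926513671875, 251.5183563232422) 16.6763916015625 [[0.44298081 0.09092313 0.09      ]]
```

View pics/t10.png

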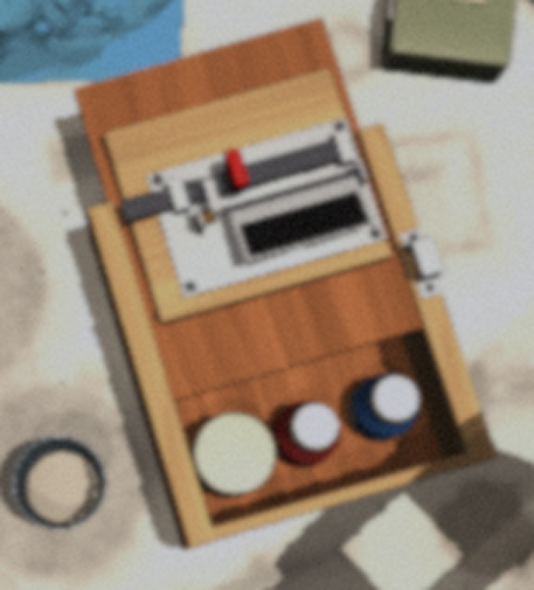

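The lid is fully back: the lug is at box x = 114.6, against 115 expected. The bolt is drawn, the catch is up, the jar and both bottles stand in a row, the cup has not moved, and the hand is clear.

```bash
python3 -c "
from station import *
print(finish_job())"
```

```text
the job is handed in; nothing more can be done
None
```

The stain box is open and the job is handed in, at about 13.6 s of robot time.

**What I did:**
- **Catch and bolt:** I pressed the thumb plate down with one fingertip; the catch read 0.26–0.32 rad at about 5 N. The other fingertip pushed the lug to its stop, 30 mm of travel, with the push force rising to about 10 N.
- **Locking:** I lifted the hand off. The catch sprang up to about 0 rad and the bolt stayed at about 30 mm.
- **Lid:** With shut fingers I pushed the lid back to its stop, where the force reached about 13 N with no further movement. Then I backed off and moved the hand clear.

**Last checks, from the top camera:**
- **Lid:** the lug is at x = 114.6 mm in the box frame, against 115 mm expected for a fully open lid.
- **Bolt:** the lug is at y = 7.5 mm against 8 mm expected, so the bolt is fully drawn.
- **Catch:** the plate slope puts it at about −0.04 rad, which is up within measuring error.
- **Cup:** its position is unchanged to the pixel.
- **Bottles and jar:** all three stand upright in their row. They were hidden under the lid at the start, so I could not measure any shift.
- **Hand:** clear of everything, with contact force at noise level.

No check failed. The measured TCP position differed from the commanded one by up to about 3 mm, so I relied on the force and wrist-camera readings for the small moves.

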